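# Pack flanged end pieces head-to-tail in the clamp cassette

### The arm

A 7-joint arm with a two-finger parallel gripper is mounted at the origin on a cart in front of the work surface, level with it; the furniture and walls round the work are solid. World frame = base frame: x ahead of the robot, y to its left, z up, the work surface at z = 0. Lengths are in m, angles in rad, forces in N, time in s.
With the tool pointing down it reaches from about 0.425 to 0.825 m from the base axis. Payload 3.6 kg.
Tool frame: the origin (TCP) lies where the fingers leave the gripper's body, on its centre line; the fingertips stand 73 mm ahead of it and the grasp point (between the pads) lies 54 mm ahead of it; z points along the fingers, y is the line along which they close (so a half turn about z gives the same grasp; the last joint's range is limited). The gripper opens to 85 mm and grips with 20 to 120 N. Pads are 22 mm wide; open, the fingers measure 114 mm over their backs; the gripper's body (76 mm by 85 mm) begins 54 mm behind the grasp point. The pads swing forward as they close: fully open they stand 13 mm farther back than shut.
Start: joints at [-1.359, 0.615, -0.013, 1.423, 0.008, 1.103, -0.04], TCP at [0.153, 0.632, 0.304] pointing down, gripper open.
Joint ranges: [-3.12, 3.12], [-0.3, 2.06], [-1.34, 1.32], [0.26, 2.42], [-1.36, 4.5], [0.01, 1.98], [-2.84, 2.84]. Speed limits (rad/s): [2.79, 2.79, 3.14, 3.14, 3.14, 3.14, 3.14].

### API

Orientations are given as a unit quaternion [x, y, z, w].
In Python, from station import arm, snapshot, camera_info, ticket gives the robot as it stands. Calls block until the motion is done:
- arm.movep(position, orientation): joint-space move of the TCP to a pose.
- arm.line_to(position, velocity=0.15, ori=None): straight line of the TCP; ori=None keeps the orientation; velocity is the mean speed in m/s.
- arm.move_j(angles): joint-space move.
- arm.move_gripper(opening, effort=None): opening from 0.0 (shut) to 1.0 (fully open); effort is the grip in N (None keeps the last); returns when the fingers have stopped.
- arm.pause(seconds).
- arm.ik(position, orientation): joint angles nearest the present ones, or None.
- snapshot(name): name is "side" or "top" or "wrist"; returns the picture (480x640x3 uint8, blue, green, red); there is no depth.
- camera_info(name): a dict with "fx", "fy", "cx", "cy" (pixels), "dist_coeffs" ([k1, k2, p1, p2, k3] as OpenCV has them; the pictures are not rectified), "R" (3x3) and "t" (3): a world point X has camera coordinates R X + t; the wrist camera has in their place "T_tool_cam" (4x4, takes a point from camera to tool coordinates, whose origin is the TCP and whose axes are the flange's). Camera axes: x right, y down, z forward; pixel columns grow to the right and rows downward; lengths in m; the calibration is good to about 2 mm. A picture is of the moment at which its call begins: read the wrist's pose just before it. camera_info takes no time and is no camera call.
A pose or a line that the arm cannot do raises arm.MotionError and nothing moves.
- ticket.finish_job(): hands the job in; it is judged then, once.
Readings, each from a call of its own:
- arm.read_time(): time.
- arm.read_joint_positions(): joint angles.
- arm.read_dq(): joint speeds.
- arm.read_effort(): joint torques, N m.
- arm.read_tool_pos(): TCP position.
- arm.read_eef_rot(): TCP orientation.
- arm.read_ft_force(): force on the tool from outside, world axes, zero at the start.
- arm.read_wrist_torque(): the same for the moment, N m.
- arm.read_opening(): opening from 0.0 (shut) to 1.0 (fully open).
- arm.read_finger_force(): force on a finger pad.
Only numpy, scipy, OpenCV 4.12 (cv2) and the standard library are available. Lean on these libraries where they do the work, as an engineer would, in place of code of your own. Each camera call takes 0.05 s, during which the arm holds its last target. There are 200 camera calls.

### The job

Finish packing the steel clamp cassette with the three flanged column end pieces for the autoclave, head to tail so that they fit: one already stands in it on its flange at the fixed stop, so stand a second one on its flange at the other end, with the flange tucked under the blue jaw, then turn the last one over and set it flange up between those two, its barrel end resting on their flanges. When the row is laid, flip the red toggle lever outward over its high point until it snaps down and the jaw squeezes the row tight; leave everything else on the bench where it is.

Things in the scene. Friction and masses are not known exactly. Their poses are not given: they have to be found in the camera images.
- cassette: steel cassette fixed to the bench, plate 86 x 226 mm. Origin: on the bench plane under the middle of the packed row; +y runs along the row to the fixed stop, x across, z up. Floor for the pieces at z 8 mm; side rails (inner faces x -30.5, +30.5 mm, up to z 13 mm) guide the flanges. At the -y end: jaw, clamp block and toggle lever, within x -28 to 28 mm and, lever apart, below z 56 mm
- stop_seat (a point): fixed, on the cassette floor (z 8 mm) at y +40 mm of the cassette: axis of a barrel seated in the fixed V stop. The stop's nose, 34 mm wide at z 28 to 54 mm, overhangs the flange by 7 mm
- row_middle (a point): fixed, at x 0, y 0, z 16 mm of the cassette: where the barrel end of the upside-down middle piece rests, on the neighbours' flanges (its flange face is then on top at z 90 mm). Packed tight, the barrels touch: axes 40 mm apart, at y +40, 0, -40 mm. Two flared guide plates (inner faces at x -21.5, +21.5 mm, 18 mm long, up to z 50 mm) keep this barrel in line
- jaw: blue sprung V jaw, nose 34 mm wide, z 28 to 54 mm. Origin: at z 0 on the axis of a barrel seated in its V: y -48 mm of the cassette with the lever open (8 mm slack). Its nose overhangs a seated flange by 7 mm, 12 mm above it: lower a piece at least 10 mm nearer the stop, then slide it on until barrel meets V. The lever drives it 11 mm; spring 8 N/mm, preload 16 N
- toggle_lever (a joint): red toggle lever. 0: open, leaning 0.1 rad from upright toward the row; grows as it swings away from the row (to the cassette's -y) and down; high point at 1.35 (jaw 12 mm out); past it the spring snaps it to the stop at 1.65, lying level: closed. Needs about 3 N at the grip; stays where left when open
- lever_grip (a point): point inside the red handle (16 mm wide along the hinge axis, 11 mm thick, 45 to 100 mm from the hinge), 75 mm from the hinge axis; moves with the lever
- lever_hinge (a point): fixed, on the lever's hinge axis, 39 mm above the bench, at y -122 mm of the cassette; the axis is level, along the cassette's x
- endpiece_a: top-hat shaped end piece: blue 24-sided flange 54 mm across, 8 mm thick; white barrel 40 mm across 66 mm long (74 mm overall), end chamfered 2.5 mm, black O-rings; 0.09 kg, centre of mass 39 mm from the flange face; a, b, c alike. Origin: centre of the flange's outer face, +z along the barrel. It stands flange down in the cassette, barrel within 3 mm of the stop's V.
- endpiece_b: top-hat shaped end piece: blue 24-sided flange 54 mm across, 8 mm thick; white barrel 40 mm across 66 mm long (74 mm overall), end chamfered 2.5 mm, black O-rings; 0.09 kg, centre of mass 39 mm from the flange face; a, b, c alike. Origin: centre of the flange's outer face, +z along the barrel. It stands on its flange on the bench, barrel up.
- endpiece_c: top-hat shaped end piece: blue 24-sided flange 54 mm across, 8 mm thick; white barrel 40 mm across 66 mm long (74 mm overall), end chamfered 2.5 mm, black O-rings; 0.09 kg, centre of mass 39 mm from the flange face; a, b, c alike. Origin: centre of the flange's outer face, +z along the barrel. It lies on flange rim and barrel end (end 6 degrees low), barrel roughly to the left.
- bottle_1l: one-litre glass bottle with blue cap, 96 x 94 x 213 mm, origin under its base; bystander, to be left alone
- beaker: clear beaker, 53 mm across, 70 mm high, origin under its base; bystander
- tape_roll: roll of tape lying flat, 100 mm across, 19 mm high, origin under its middle; bystander
- marker_0: black marker pen, 124 mm long, lying; bystander
- marker_1: white marker pen with red cap, 124 mm long, lying; bystander
- tube15_a: white tube with orange cap, 120 mm long, lying; bystander
- tube50_a: fat white tube with blue cap, 117 mm long, 35 mm thick, lying; bystander

How it is judged:
By the outcome, as a careful person would: the job done as asked, in the order asked, and still so for the second after the job is handed in, with the robot touching nothing.
It also fails if it takes over 72 s, if anything falls off the work surface, if the arm or the gripper's body presses on something with over 40 N, if the wrist force passes 120 N, or if a joint passes its speed limit or range.

## Working session

There is one attempt and no reset: what is moved stays moved. The work goes in short steps, each a Python script; the robot and the scene stay as the last script left them, time stands still between calls to the robot, and variables do not carry over. Pictures are saved under pics/ and viewed, at most 13 in all, crops included, and the job is handed in when it is done.

```bash
mkdir -p pics; ls
python3 - <<'E'
from station import arm, snapshot, camera_info
import cv2, numpy as np
for n in("side","top"):
    im=snapshot(n); cv2.imwrite(f"pics/{n}0.png",im)
    c=camera_info(n); R=np.array(c["R"]);print(n,c["fx"],c["dist_coeffs"],"pos",-R.T@np.array(c["t"]),R.round(3).tolist())
print(camera_info("wrist"))
print(arm.read_time(),arm.read_tool_pos(),arm.read_eef_rot(),arm.read_opening())
E
```

```text
pics
side 484.39730713743705 [-0.00559396  0.          0.          0.          0.        ] pos [ 0.23337913 -0.71037907  0.56581521] [[0.917, -0.4, 0.015], [-0.179, -0.443, -0.878], [0.358, 0.802, -0.478]]
top 484.19300678459695 [0.0237429 0.        0.        0.        0.       ] pos [0.52763862 0.06367944 1.07271013] [[-0.008, -1.0, -0.005], [-0.998, 0.008, -0.056], [0.056, 0.004, -0.998]]
{'fx': 394.7145643558927, 'fy': 394.7145643558927, 'cx': 315.7962489791763, 'cy': 240.95756361229522, 'dist_coeffs': array([-0.03567481,  0.        ,  0.        ,  0.        ,  0.        ]), 'T_tool_cam': array([[-7.99661839e-04, -9.56353240e-01, -2.92211981e-01,
         7.46799035e-02],
       [ 9.99999190e-01, -1.05418659e-03,  7.13569533e-04,
         1.95497558e-04],
       [-9.90470485e-04, -2.92211174e-01,  9.56353308e-01,
        -7.07156797e-02],
       [ 0.00000000e+00,  0.00000000e+00,  0.00000000e+00,
         1.00000000e+00]])}
0.1 [0.15299747 0.63119592 0.30285801] [ 1.18583921e-01  9.92943354e-01 -1.15543813e-03 -1.18751653e-04] 0.9990070080114817
```

View pics/top0.png

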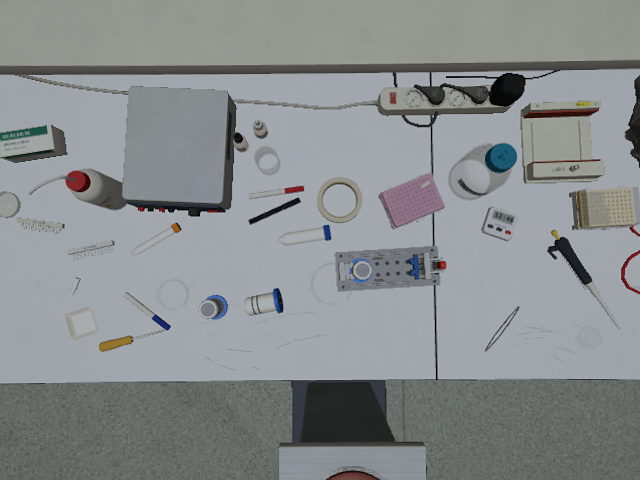

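View pics/side0.png

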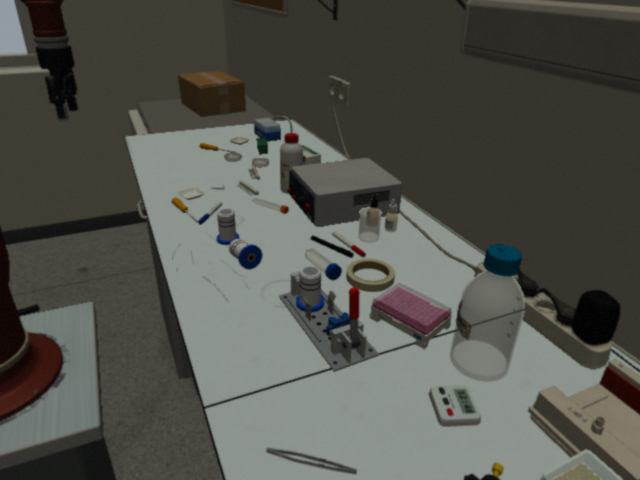

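Top view: cassette at about (388,269) with the stop and endpiece_a on its left (360,270) and the lever on its right (441,265). endpiece_b stands at (212,308). endpiece_c has its flange at (278,301) and its barrel toward the left. The side view confirms the lever is upright and b and c are clear of other items. Next I take close wrist views.

```bash
cat > h.py <<'E'
from station import arm, snapshot, camera_info, ticket
import cv2, numpy as np, json
from scipy.spatial.transform import Rotation as Ro
def cam(n):
    c=camera_info(n); K=np.array([[c["fx"],0,c["cx"]],[0,c["fy"],c["cy"]],[0,0,1.]])
    if n=="wrist":
        p=np.array(arm.read_tool_pos()); R=Ro.from_quat(arm.read_eef_rot()).as_matrix(); T=np.array(c["T_tool_cam"])
        return K,np.array(c["dist_coeffs"]),R@T[:3,:3],R@T[:3,3]+p
    R=np.array(c["R"]); return K,np.array(c["dist_coeffs"]),R.T,-R.T@np.array(c["t"])
def cast(C,px,z):
    K,d,Rc,o=C
    u=cv2.undistortPoints(np.array(px,float).reshape(-1,1,2),K,d).reshape(-1,2)
    r=np.c_[u,np.ones(len(u))]@Rc.T
    return o+r*((z-o[2])/r[:,2])[:,None]
def shot(name):
    C=cam("wrist"); im=snapshot("wrist"); cv2.imwrite(f"pics/{name}.png",im)
    np.savez(f"pics/{name}.npz",K=C[0],d=C[1],R=C[2],o=C[3]); return C,im
def load(name):
    f=np.load(f"pics/{name}.npz"); return (f["K"],f["d"],f["R"],f["o"]),cv2.imread(f"pics/{name}.png")
def quat(zt,yt):
    z=np.array(zt,float);z/=np.linalg.norm(z);y=np.array(yt,float);y-=z*(y@z);y/=np.linalg.norm(y)
    return Ro.from_matrix(np.c_[np.cross(y,z),y,z]).as_quat()
G=.054
E
python3 - <<'E'
from h import *
C=cam("top")
for px,z in(((360,270),.082),((335,249),.008),((437,289),.008),((210,308),.074),((278,301),.027),((248,303),.02)): print(px,cast(C,[px],z).round(3))
down=[0,1,0,0]
arm.movep([.44,.18,.23],down); arm.pause(.2); shot("w_bc")
arm.movep([.51,-.09,.22],down); arm.pause(.2); shot("w_cas")
print(arm.read_time(),arm.read_joint_positions())
E
```

```text
(360, 270) [[ 0.53  -0.016  0.082]]
(335, 249) [[0.576 0.033 0.008]]
(437, 289) [[ 0.487 -0.189  0.008]]
(210, 308) [[0.454 0.292 0.074]]
(278, 301) [[0.465 0.157 0.027]]
(248, 303) [[0.46  0.222 0.02 ]]
3.6333 [ 1.30589687e-01  5.17792165e-01 -1.38364042e-03  1.90545860e+00
  1.69206477e-04  7.18278113e-01  1.70291744e+00]
```

View pics/w_bc.png

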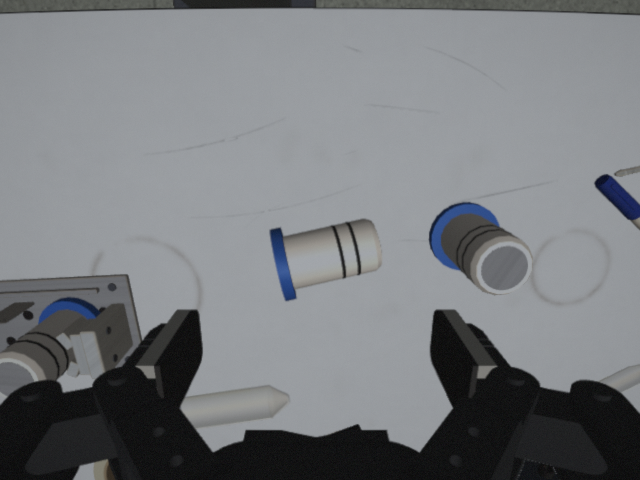

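View pics/w_cas.png

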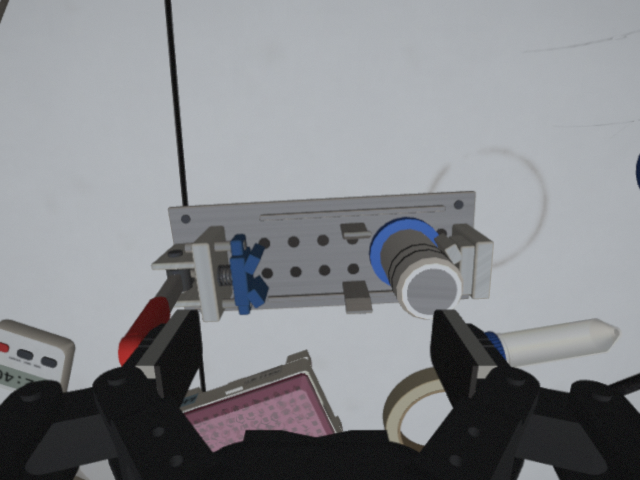

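b/c view: b's end-face disc is at about (505,268). c's flange edge runs (277,230)–(290,298) and its barrel end is near (378,245). Cassette view: near plate edge (168,208)–(474,191), guide plates at x≈357, jaw at (245,270), a's end disc at (433,290), lever at (146,330).

Run:
```python
from h import *
def disc(im,seed):
    m=np.zeros((482,642),np.uint8); b=cv2.GaussianBlur(im,(5,5),0)
    cv2.floodFill(b,m,seed,0,(9,)*3,(9,)*3,cv2.FLOODFILL_MASK_ONLY|cv2.FLOODFILL_FIXED_RANGE|8|(255<<8))
    c=max(cv2.findContours(m[1:-1,1:-1],0,1)[0],key=cv2.contourArea); return c.reshape(-1,2)
for n,s,z in(("w_cas",(433,290),.082),("w_bc",(503,268),.074)):
    C,im=load(n); p=cast(C,disc(im,s),z)[:,:2].astype(np.float32)
    c,r=cv2.minEnclosingCircle(p); print(n,np.round(c,4),r, cv2.fitEllipse(p))
C,im=load("w_bc"); hsv=cv2.cvtColor(im,cv2.COLOR_BGR2HSV); m=cv2.inRange(hsv,(105,140,60),(125,255,255))
for c in cv2.findContours(m,0,1)[0]:
    if cv2.contourArea(c)>150: print("blue",cv2.boundingRect(c),cv2.contourArea(c)); 
m2=m.copy();m2[:,:260]=0;m2[:,320:]=0
box=cv2.boxPoints(cv2.minAreaRect(np.argwhere(m2)[:,::-1].astype(np.float32))); print("cflange box",box.tolist(),cast(C,box,.027).round(4).tolist())
# barrel of c
r=cv2.cvtColor(im,6); b=((r>110)&(im[:,:,2].astype(int)-im[:,:,0]>5)).astype(np.uint8); b[:200]=0;b[310:]=0;b[:,:280]=0;b[:,400:]=0
pt=np.argwhere(b)[:,::-1].astype(np.float32); q=cv2.boxPoints(cv2.minAreaRect(pt)); print("barrel",len(pt),q.tolist(),cast(C,q,.023).round(4).tolist())
C,im=load("w_cas"); 
pl=cast(C,[(168,208),(474,191),(186,218),(459,205)],.008)
print("plate",pl.round(4).tolist(),np.linalg.norm(pl[1]-pl[0]))
cv2.imwrite("pics/crop.png",cv2.resize(im[170:350,130:520],None,fx=2,fy=2,interpolation=cv2.INTER_CUBIC))
```

```text
w_cas [ 0.5304 -0.0208] 0.01410454511642456 ((0.5297766923904419, -0.020608635619282722), (0.026096222922205925, 0.026982413604855537), 12.212178230285645)
w_bc [0.4522 0.2979] 0.013829516246914864 ((0.45214518904685974, 0.2978537380695343), (0.026690561324357986, 0.02690938301384449), 53.06060791015625)
blue (39, 300, 57, 23) 445.5
blue (271, 229, 24, 71) 652.0
blue (431, 203, 67, 66) 911.0
blue (600, 177, 40, 42) 647.5
cflange box [[268.66741943359375, 230.74697875976562], [279.7158203125, 228.27059936523438], [295.2069091796875, 297.3846740722656], [284.15850830078125, 299.8610534667969]] [[0.4413, 0.1474, 0.027], [0.4395, 0.1554, 0.027], [0.4938, 0.1657, 0.027], [0.4959, 0.1573, 0.027]]
barrel 1729 [[283.76470947265625, 240.94117736816406], [374.0823974609375, 220.87059020996094], [384.552978515625, 267.98822021484375], [294.23529052734375, 288.058837890625]] [[0.4502, 0.1578, 0.023], [0.435, 0.2236, 0.023], [0.4715, 0.2331, 0.023], [0.4879, 0.1649, 0.023]]
plate [[0.497, -0.1959, 0.008], [0.4839, 0.0275, 0.008], [0.5046, -0.1833, 0.008], [0.4943, 0.0176, 0.008]] 0.22371983036330656
```

View pics/crop.png

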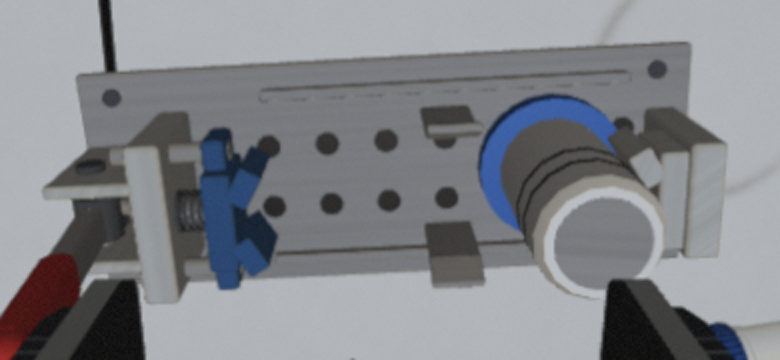

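Crop: guide plates' top edges are at (428,135)–(483,130) and (432,285)–(484,283), with the screws at (111,97) and (657,69). The jaw and its spring are on the left, a sits in the V on the right, and a's end disc is centred near (603,242).

Run:
```python
from h import *
C,im=load("w_cas")
q=lambda l:[(130+u/2,170+v/2) for u,v in l]
g=cast(C,q([(428,135),(483,130),(432,285),(484,283)]),.05); print(g.round(4).tolist(),g.mean(0))
s=cast(C,q([(111,97),(657,69)]),.008); print(s.round(4).tolist())
e=cast(C,q([(80,74),(689,42)]),.008); print(e.round(4).tolist())
yaw=np.deg2rad(3.1); R=np.array([[np.cos(yaw),-np.sin(yaw)],[np.sin(yaw),np.cos(yaw)]])
a=np.array([.530,-.0207]); O=a-R@[0,.0415]; print("O from a",O)
for nm,p in(("guides",g),("screw",s),("edge",e)): print(nm,((p[:,:2]-O)@R).round(4).tolist())
# sanity: lever red
hsv=cv2.cvtColor(im,cv2.COLOR_BGR2HSV); m=cv2.inRange(hsv,(0,150,60),(8,255,255))|cv2.inRange(hsv,(172,150,60),(180,255,255)); m[:280]=0;m[:,:100]=0
pt=np.argwhere(m)[:,::-1]; print(len(pt),pt.min(0),pt.max(0))
print("lever top expected", (O+R@[0,-.122+.1*np.sin(.1)]), "seen",cast(C,[(132,350)],.138))
# c geometry, IK checks
for al in(35,45,55):
  t=np.deg2rad(al)
  az=np.arctan2(.0,1)
  for sgn in(1,-1):
    f=np.array([.467,.157,.027]); d=np.array([-np.sin(.22)*-1*-1,np.cos(.22),0]); zt=d*np.cos(t)+[0,0,-np.sin(t)]; y=np.cross(d,[0,0,1])*sgn
    d2=np.array([-np.sin(yaw),np.cos(yaw),0]); z2=-d2*np.sin(t)+[0,0,-np.cos(t)]; y2=np.cross(d2,[0,0,1])*sgn
    p1=f-G*zt/np.linalg.norm(zt); z1=quat(zt,y); p2=np.r_[O,.09]-G*z2
    j1=arm.ik(p1,z1);j2=arm.ik(p2,quat(z2,y2)); print(al,sgn,None if j1 is None else np.round(j1,2),None if j2 is None else np.round(j2,2))
for sgn in(1,-1):
    for p in((.452,.298,.12),(O[0],O[1]-.04,.125)):
        j=arm.ik(p,quat([0,0,-1],[sgn*np.cos(yaw),sgn*np.sin(yaw),0])); print("b",sgn,None if j is None else np.round(j,2))
```

```text
[[0.5069, -0.0695, 0.05], [0.5052, -0.0521, 0.05], [0.5598, -0.0669, 0.05], [0.559, -0.0493, 0.05]] [ 0.5327332  -0.05943619  0.05      ]
[[0.5049, -0.1837, 0.008], [0.4939, 0.0171, 0.008]]
[[0.4963, -0.1943, 0.008], [0.4839, 0.0278, 0.008]]
O from a [ 0.53224427 -0.06213927]
guides [[-0.0257, -0.006], [-0.0265, 0.0115], [0.0273, -0.0062], [0.0275, 0.0114]]
screw [[-0.0338, -0.1199], [-0.034, 0.0812]]
edge [[-0.0431, -0.13], [-0.0434, 0.0925]]
1297 [119 297] [169 365]
lever top expected [ 0.538302   -0.17399201] seen [[ 0.53344914 -0.16970452  0.138     ]]
35 1 [ 0.17  0.99 -0.1   1.98 -1.1   0.95  1.33] [-0.76  0.94  0.89  1.97 -0.15  0.51  0.07]
35 -1 [-0.25  1.08  0.56  1.99 -1.35  1.46 -1.59] [-0.21  0.74 -0.04  1.95  0.93  0.83  2.18]
45 1 [ 0.14  0.91 -0.15  2.02 -1.04  0.76  1.22] [-0.89  1.11  1.06  1.96 -0.23  0.53  0.09]
45 -1 [ 0.69  1.28 -1.16  2.    0.63  0.54  2.75] [-0.33  0.81  0.04  1.94  0.99  0.92  2.06]
55 1 [ 0.07  0.84 -0.16  2.05 -0.96  0.6   1.07] [-0.99  1.3   1.21  1.94 -0.33  0.58  0.14]
55 -1 [ 0.54  1.08 -0.97  2.03  0.51  0.44  2.79] [-0.43  0.88  0.11  1.93  1.03  1.02  1.97]
b 1 [-0.88  0.74  0.41  1.93 -0.51  0.58 -0.08]
b 1 [-0.08  0.72  0.35  1.92 -0.43  0.57  0.62]
b -1 [-0.43  0.72 -0.3   1.91  0.38  0.57  2.21]
b -1 [ 0.62  0.82 -0.77  1.9   0.82  0.77  2.57]
```

```bash
cat >> h.py <<'E'
YAW=np.deg2rad(3.15); O=np.array([.5324,-.0593])
RC=np.array([[np.cos(YAW),-np.sin(YAW)],[np.sin(YAW),np.cos(YAW)]])
def W(x,y,z): return np.r_[O+RC@[x,y],z]
DOWN=quat([0,0,-1],[np.cos(YAW),np.sin(YAW),0])
def st(*a): print(*a,"t",round(arm.read_time(),2),np.round(arm.read_tool_pos(),4),"F",np.round(arm.read_ft_force(),1),"op",round(arm.read_opening(),3),"ff",arm.read_finger_force())
E
python3 - <<'E'
from h import *
arm.movep([.4522,.2979,.24],DOWN); arm.line_to([.4522,.2979,.115],.2)
arm.move_gripper(0.3,60); st("grip")
arm.line_to([.4522,.2979,.16],.2); st("lift")
C=cam("side"); cv2.imwrite("pics/s1.png",snapshot("side")[170:350,150:420])
p=W(0,-.030,.21); arm.movep(p,DOWN); st("hover")
arm.line_to(W(0,-.030,.130),.12); st("low")
f0=np.array(arm.read_ft_force()); z=.130
while z>.117:
    z-=.001; arm.line_to(W(0,-.030,z),.03)
    if arm.read_ft_force()[2]-f0[2]>4: break
st("down")
E
```

```text
grip t 6.61 [0.4525 0.2982 0.1161] F [-2.1 -0.7  4.7] op 0.452 ff 59.81497692708217
lift t 6.98 [0.4523 0.2982 0.1606] F [-0.2 -0.5 -1. ] op 0.45 ff 60.337267250688456
hover t 8.52 [ 0.5341 -0.0873  0.2094] F [ 0.4  0.  -0.5] op 0.451 ff 63.408988434608695
low t 9.33 [ 0.534  -0.0948  0.13  ] F [-1.1 -9.7  1. ] op 0.448 ff 63.52737933397293
down t 11.58 [ 0.5352 -0.095   0.1221] F [-1.1 -9.8  5.8] op 0.448 ff 63.865715861320496
```

Run:
```python
from h import *
arm.line_to(W(0,-.036,.1235),.05); arm.pause(.1); st("relax")
im=snapshot("side"); cv2.imwrite("pics/s2.png",cv2.resize(im[180:380,220:420],None,fx=3,fy=3,interpolation=2))
im=snapshot("wrist"); cv2.imwrite("pics/w2.png",im)
```

```text
relax t 11.97 [ 0.5352 -0.0958  0.1235] F [ 0.7 -4.1  1.3] op 0.451 ff 63.32196056842804
```

View pics/s2.png

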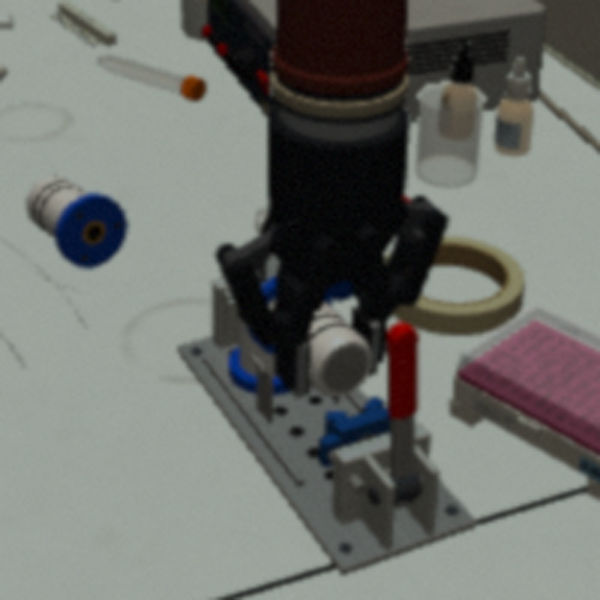

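The side view shows b tipped to horizontal in the fingers: its barrel end faces the jaw at (345,365) and its flange is up by the stop. The hover move passed too low and hit a. I'll lift and check both.

Run:
```python
from h import *
arm.line_to(W(0,-.036,.27),.25); arm.pause(.1); st("up")
im=snapshot("side"); cv2.imwrite("pics/s3.png",cv2.resize(im[100:380,200:440],None,fx=2,fy=2,interpolation=2))
_,w=shot("w3")
a=cv2.resize(im[120:360,200:440],(480,480),interpolation=2); b=cv2.resize(w,(320,240)); 
o=np.zeros((480,800,3),np.uint8);o[:,:480]=a;o[:240,480:]=b;cv2.imwrite("pics/m3.png",o)
```

```text
up t 12.9 [ 0.5331 -0.0941  0.2677] F [-1.2  0.5 -0.6] op 0.446 ff 63.16048175096512
```

View pics/m3.png

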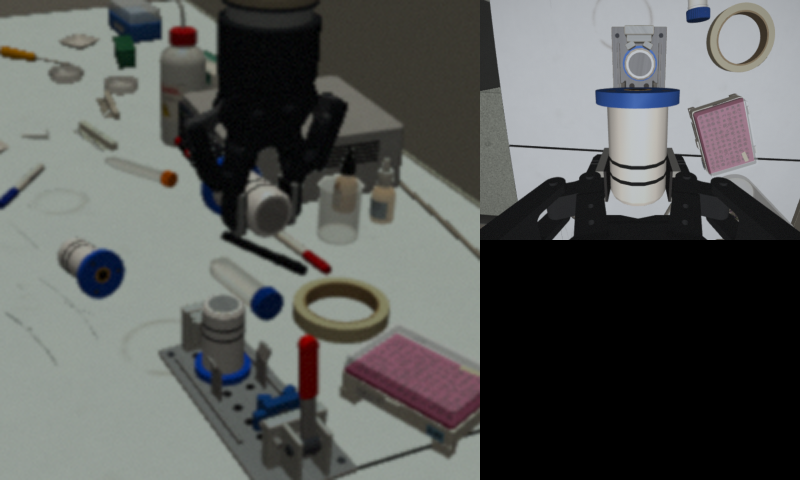

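The picture shows a still upright near the stop, with b horizontal in the pads and its flange on the camera side (+y). I'll stand b back on the bench with a strongly tilted tool, release it, and grip it again from above.

Run:
```python
from h import *
j0=np.array(arm.read_joint_positions()); print(j0.round(2))
for (x,y) in((.46,.29),(.50,.27),(.52,.2)):
  for hd in(-90,-60,-30,0,30):
    for T in(60,70):
      a=np.deg2rad(hd);t=np.deg2rad(T); d=np.array([np.cos(a),np.sin(a),0]); zt=d*np.sin(t)-np.array([0,0,np.cos(t)])
      yt=np.cross(d,[0,0,1])*-1   # tool x = y x z must be downwards
      if np.cross(yt,zt)[2]>0: yt=-yt
      j=arm.ik(np.array([x,y,.075])-.05*zt,quat(zt,yt)); 
      if j is not None: print(x,y,hd,T,np.round(j,2),"up",arm.ik(np.array([x,y,.15])-.05*zt,quat(zt,yt)) is not None)
# a position from w3
C,im=load("w3"); 
m=np.zeros((482,642),np.uint8); b=cv2.GaussianBlur(im,(3,3),0); s=(318,131)
cv2.floodFill(b,m,s,0,(9,)*3,(9,)*3,cv2.FLOODFILL_MASK_ONLY|cv2.FLOODFILL_FIXED_RANGE|8|(255<<8))
c=max(cv2.findContours(m[1:-1,1:-1],0,1)[0],key=cv2.contourArea).reshape(-1,2); p=cast(C,c,.082)[:,:2].astype(np.float32)
cc,r=cv2.minEnclosingCircle(p); print("a",cc,r,"cassette",((np.array(cc)-O)@RC).round(4))
```

```text
[-0.13  0.51  0.41  1.79 -0.25  0.89  0.44]
0.46 0.29 -90 60 [-1.25  1.21  0.74  1.44  0.08  1.38 -0.69] up True
0.46 0.29 -90 70 [-1.26  1.3   0.75  1.37  0.15  1.5  -0.71] up True
0.46 0.29 -60 60 [-1.5   1.2   0.88  1.77  0.2   0.84 -0.52] up True
0.46 0.29 -60 70 [-1.55  1.32  0.94  1.73  0.23  0.92 -0.56] up True
0.46 0.29 -30 60 [-1.72  1.35  1.16  2.12 -0.46  0.15  0.36] up True
0.46 0.29 -30 70 [-1.81  1.58  1.29  2.11 -0.71  0.22  0.5 ] up True
0.5 0.27 -90 60 [-1.2   1.24  0.78  1.4   0.08  1.36 -0.63] up True
0.5 0.27 -90 70 [-1.21  1.33  0.8   1.33  0.15  1.48 -0.66] up True
0.5 0.27 -60 60 [-1.42  1.21  0.89  1.75  0.22  0.8  -0.49] up True
0.5 0.27 -60 70 [-1.48  1.33  0.95  1.71  0.25  0.87 -0.54] up True
0.5 0.27 -30 60 [-1.62  1.34  1.14  2.11 -0.47  0.08  0.42] up True
0.5 0.27 -30 70 [-1.7   1.55  1.25  2.1  -0.73  0.12  0.55] up True
0.5 0.27 0 60 [-0.37  1.09 -0.77  2.39  2.22  1.67 -1.27] up True
0.5 0.27 0 70 [-0.65  1.1  -0.39  2.41  2.25  1.7  -1.6 ] up False
0.52 0.2 -90 60 [-1.15  1.23  0.82  1.52  0.1   1.21 -0.58] up True
0.52 0.2 -90 70 [-1.17  1.32  0.86  1.46  0.15  1.32 -0.61] up True
0.52 0.2 -60 60 [-1.37  1.23  0.95  1.87  0.22  0.62 -0.44] up True
0.52 0.2 -60 70 [-1.43  1.36  1.01  1.84  0.24  0.68 -0.51] up True
0.52 0.2 -30 60 [-0.85  0.92 -0.01  2.2   1.75  1.05 -1.55] up True
0.52 0.2 -30 70 [-0.64  1.06 -0.39  2.19  1.77  1.57 -1.57] up True
a (0.5307559370994568, -0.023979375138878822) 0.013886946253478527 cassette [0.0003 0.0354]
```

Run:
```python
from h import *
arm.line_to([.50,.20,.28],.4)
t=np.deg2rad(70); zt=np.array([0,-np.sin(t),-np.cos(t)]); q=quat(zt,[1,0,0]); assert (np.cross([1,0,0],zt))[2]<0
g=np.array([.50,.27,0])
P=lambda h:g+[0,0,h]-.05*zt
arm.movep(P(.18),q); arm.line_to(P(.090),.15); arm.pause(.1); f0=np.array(arm.read_ft_force()); st("pre"); h=.090
while h>.06:
    h-=.0015; arm.line_to(P(h),.04)
    if arm.read_ft_force()[2]-f0[2]>2.5: break
st("contact",h)
im=snapshot("side"); cv2.imwrite("pics/s4.png",cv2.resize(im[150:330,150:390],None,fx=3,fy=3,interpolation=2))
```

```text
pre t 15.47 [0.5007 0.317  0.1087] F [-0.6  0.2 -0. ] op 0.449 ff 63.26462119817734
contact 0.06149999999999997 t 20.22 [0.5002 0.3169 0.0799] F [-1.1  1.7  5.1] op 0.447 ff 63.50156843662262
```

View pics/s4.png

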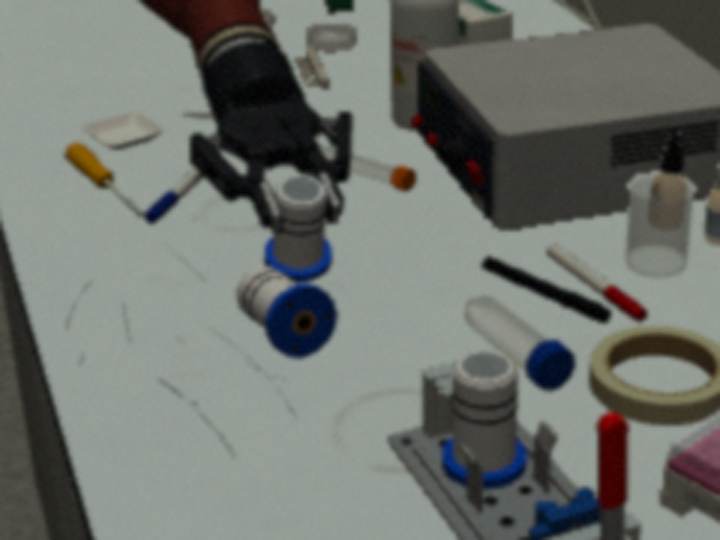

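b stands upright on the bench, with its top at (300,188) and flange at (298,255) in the picture; a stands at (483,430). I'll release b, look down at it and regrip.

Run:
```python
from h import *
t=np.deg2rad(70); zt=np.array([0,-np.sin(t),-np.cos(t)])
arm.move_gripper(1.0); p=np.array(arm.read_tool_pos()); arm.line_to(p-.10*zt,.3); arm.line_to(p-.1*zt+[0,-.05,.15],.4)
arm.movep([.50,.27,.23],DOWN); arm.pause(.15); C,im=shot("w5")
u=np.array(cv2.projectPoints(np.array([[.5,.27,.074]]),cv2.Rodrigues(C[2].T)[0],-C[2].T@C[3],C[0],C[1])[0]).ravel(); print("expect",u)
m=np.zeros((482,642),np.uint8); b=cv2.GaussianBlur(im,(3,3),0)
cv2.floodFill(b,m,tuple(int(v) for v in u),0,(9,)*3,(9,)*3,cv2.FLOODFILL_MASK_ONLY|cv2.FLOODFILL_FIXED_RANGE|8|(255<<8))
c=max(cv2.findContours(m[1:-1,1:-1],0,1)[0],key=cv2.contourArea).reshape(-1,2); q=cast(C,c,.074)[:,:2].astype(np.float32)
cc,r=cv2.minEnclosingCircle(q); print("b",cc,r); st()
```

```text
expect [317.3822231  253.83424476]
b (0.4998960793018341, 0.28230157494544983) 0.013935442082583904
t 22.91 [0.4995 0.2719 0.2284] F [0.5 0.1 0.2] op 0.997 ff 0.0
```

Run:
```python
from h import *
x,y=.4998,.2820
arm.line_to([x,y,.23],.3); arm.line_to([x,y,.115],.2); arm.move_gripper(0.3,90); st("grip")
arm.line_to([x,y,.27],.3); arm.movep(W(0,-.037,.27),DOWN); arm.pause(.1); st("hover")
im=snapshot("side"); 
arm.line_to(W(0,-.037,.131),.15); arm.pause(.1); st("low")
im2=snapshot("side"); 
cv2.imwrite("pics/m6.png",np.hstack([cv2.resize(im[100:300,220:420],(400,400),interpolation=2),cv2.resize(im2[180:380,220:420],(400,400),interpolation=2)]))
```

```text
grip t 24.38 [0.5004 0.2824 0.1163] F [-0.3 -0.1  5.6] op 0.44 ff 90.50316016073339
hover t 26.57 [ 0.5349 -0.0942  0.2697] F [ 0.4  0.6 -1.6] op 0.441 ff 90.17410449916497
low t 27.79 [ 0.5351 -0.0964  0.132 ] F [-0.2  0.4 -1.6] op 0.442 ff 90.17496417858638
```

View pics/m6.png

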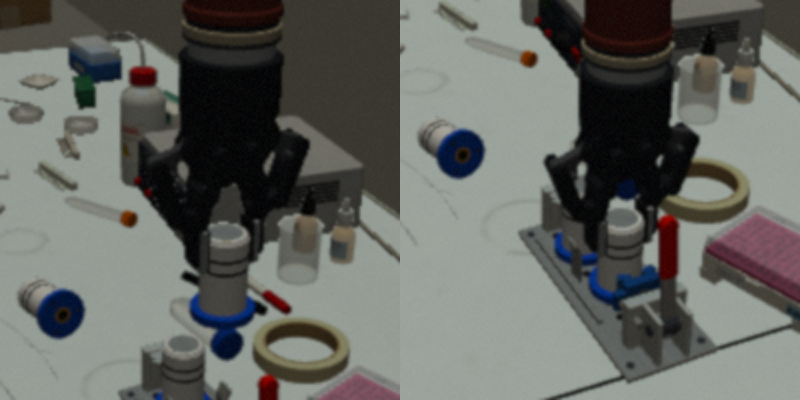

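b is now held upright (225,270 in the left half) and is over the cassette between a and the jaw (right half). Lowering it and sliding it under the jaw.

Run:
```python
from h import *
f0=np.array(arm.read_ft_force())
for z in(.128,.126,.125,.124,.123,.122,.121):
    arm.line_to(W(0,-.037,z),.05)
    if arm.read_ft_force()[2]-f0[2]>3: break
zr=arm.read_tool_pos()[2]; st("down",z); z=zr+.0005; y=-.037
while y>-.054:
    y-=.0025 if y>-.044 else .001; arm.line_to(W(0,y,z),.05)
    if arm.read_ft_force()[1]-f0[1]>5: break
st("slid",y)
arm.move_gripper(.7); st("rel")
C=cam("side"); im2=snapshot("side"); cv2.imwrite("pics/s7.png",im2)
arm.line_to(W(0,y,.25),.35); arm.pause(.1); C,im=shot("w7"); st()
# expected b top pixel
for nm,Y in(("b",-.048),("a",.0375)):
    X=W(0,Y,.082)[None]; u=cv2.projectPoints(X,cv2.Rodrigues(C[2].T)[0],-C[2].T@C[3],C[0],C[1])[0].ravel()
    m=np.zeros((482,642),np.uint8); b=cv2.GaussianBlur(im,(3,3),0)
    cv2.floodFill(b,m,tuple(int(v) for v in u),0,(9,)*3,(9,)*3,cv2.FLOODFILL_MASK_ONLY|cv2.FLOODFILL_FIXED_RANGE|8|(255<<8))
    c=max(cv2.findContours(m[1:-1,1:-1],0,1)[0],key=cv2.contourArea).reshape(-1,2); q=cast(C,c,.082)[:,:2].astype(np.float32)
    cc,r=cv2.minEnclosingCircle(q); print(nm,u,r,"cas",((np.array(cc)-O)@RC).round(4))
```

```text
down 0.124 t 28.84 [ 0.5346 -0.0963  0.1244] F [-0.9  0.6  2.2] op 0.443 ff 90.50412284675986
slid -0.05150000000000001 t 31.34 [ 0.5349 -0.1084  0.1248] F [-0.7  6.7  2.4] op 0.441 ff 90.35395898041315
rel t 31.68 [ 0.5355 -0.1122  0.1251] F [-0.  -0.6 -0.5] op 0.701 ff 0.0
t 32.39 [ 0.5343 -0.1104  0.2485] F [ 0.8 -0.7 -0.8] op 0.702 ff 0.0
b [318.02564437 239.91500568] 0.013836685568094254 cas [-0.0008 -0.0476]
a [318.13089846  95.93238845] 0.014000263065099716 cas [0.0002 0.0354]
```

Run:
```python
from h import *
arm.move_gripper(0.0,60); arm.line_to(W(0,-.006,.20),.3); arm.line_to(W(0,-.006,.114),.2); st("in"); f0=np.array(arm.read_ft_force()); y=-.006
arm.line_to(W(0,.003,.114),.1)
y=.003
while y<.014:
    y+=.0015; arm.line_to(W(0,y,.114),.05)
    if arm.read_ft_force()[1]-f0[1]<-5: break
st("pushed",y); arm.line_to(W(0,-.005,.114),.15); arm.line_to(W(0,-.005,.23),.35); arm.pause(.05)
C,im=shot("w8"); st()
for nm,Y in(("b",-.048),("a",.0385)):
    X=W(0,Y,.082)[None]; u=cv2.projectPoints(X,cv2.Rodrigues(C[2].T)[0],-C[2].T@C[3],C[0],C[1])[0].ravel()
    m=np.zeros((482,642),np.uint8); b=cv2.GaussianBlur(im,(3,3),0)
    cv2.floodFill(b,m,tuple(int(v) for v in u),0,(9,)*3,(9,)*3,cv2.FLOODFILL_MASK_ONLY|cv2.FLOODFILL_FIXED_RANGE|8|(255<<8))
    c=max(cv2.findContours(m[1:-1,1:-1],0,1)[0],key=cv2.contourArea).reshape(-1,2); q=cast(C,c,.082)[:,:2].astype(np.float32)
    cc,r=cv2.minEnclosingCircle(q); print(nm,u,r,"cas",((np.array(cc)-O)@RC).round(4))
```

```text
in t 33.94 [ 0.5336 -0.0666  0.1151] F [ 0.1 -0.4  1.3] op -0.001 ff 0.0
pushed 0.011999999999999999 t 35.69 [ 0.5314 -0.0509  0.1143] F [-2.2 -8.   1.7] op 0.0 ff 3.9461226761341095
t 36.54 [ 0.5318 -0.0627  0.2289] F [ 0.   0.3 -0.4] op -0.001 ff 0.0
b [316.68670667 323.51408243] 0.014917334541678429 cas [-0.0001 -0.0441]
a [317.01708322 183.7866645 ] 0.013914123177528381 cas [-0.0001  0.0391]
```

```bash
cat >> h.py <<'E'
AL=np.deg2rad(45)
E
python3 - <<'E'
from h import *
d=np.array([-np.sin(.2),np.cos(.2),0]); up=np.array([0,0,1.]); zt=d*np.cos(AL)-up*np.sin(AL); q=quat(zt,np.cross(d,up))
f=np.array([.4676,.1565,.0272]); p=f-.050*zt
arm.move_gripper(1.0); arm.movep(p-.08*zt+[0,0,.04],q); arm.line_to(p-.05*zt,.3); arm.line_to(p,.15); st("at")
arm.move_gripper(.4,110); st("grip"); arm.line_to(p+[0,0,.17],.3); arm.pause(.1); st("up")
im=snapshot("side"); _,w=shot("w9")
cv2.imwrite("pics/m9.png",np.hstack([cv2.resize(im[80:320,140:380],(400,400),interpolation=2),cv2.resize(w,(400,400))]))
E
```

```text
at t 38.94 [0.4755 0.1213 0.0635] F [-0.1 -1.   0.3] op 1.0 ff 0.0
grip t 39.38 [0.4754 0.1213 0.0634] F [ 0.3 -3.4  5.8] op 0.587 ff 112.56765604019165
up t 40.2 [0.4737 0.1215 0.2304] F [-0.1  0.6 -0.3] op 0.593 ff 113.87552261352539
```

View pics/m9.png

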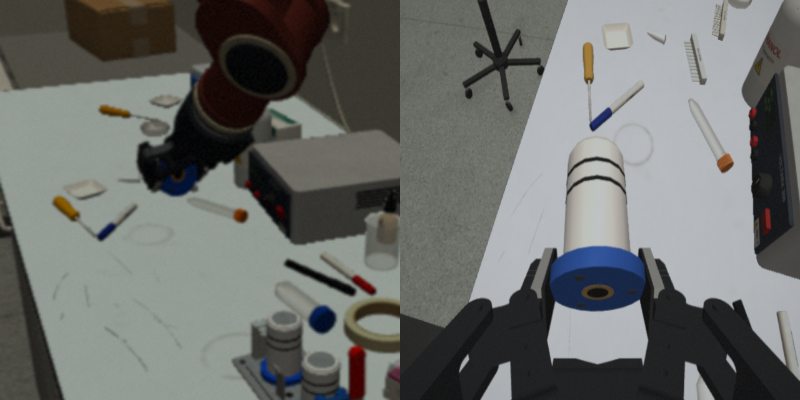

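c is held by its flange: the wrist half shows the flange face centre at (597,293) and the barrel end at (596,140). That puts the barrel about 39° from the tool axis, as planned. Next I move it over the gap.

```bash
cat >> h.py <<'E'
T2=np.deg2rad(39.5); D2=np.r_[RC@[0,1],0]; Z2=-D2*np.sin(T2)-np.array([0,0,np.cos(T2)]); Q2=quat(Z2,np.r_[RC@[1,0],0])
X2=Ro.from_quat(Q2).as_matrix()[:,0]
def PC(x,y,z): return W(x,y,z)-.0514*Z2-.001*X2   # TCP for flange mid at cassette x,y,z
E
python3 - <<'E'
from h import *
from scipy.spatial.transform import Slerp
q1=arm.read_eef_rot(); p1=np.array(arm.read_tool_pos()); p2=PC(0,-.0045,.24)
qm=Slerp([0,1],Ro.from_quat([q1,Q2]))(.5).as_quat(); pm=(p1+p2)/2; pm[2]=.32
print(np.round(pm,3),np.round(p2,3)); arm.movep(pm,qm); arm.movep(p2,Q2); st("hov")
arm.line_to(PC(0,-.0045,.162),.2); arm.pause(.15); st("pre")
e=np.array(arm.read_tool_pos())+.0514*Z2+.001*X2; print("flange mid cas",((e[:2]-O)@RC).round(4),e[2])
im=snapshot("side"); w=snapshot("top")
cv2.imwrite("pics/m10.png",np.hstack([cv2.resize(im[170:330,230:390],(480,480),interpolation=2),cv2.resize(w[220:320,330:430],(320,480),interpolation=2)]))
E
```

```text
[0.502 0.045 0.32 ] [ 0.531 -0.032  0.28 ]
hov t 41.72 [ 0.53   -0.0325  0.2788] F [-0.  -0.6 -0.5] op 0.589 ff 113.88070106506348
pre t 42.41 [ 0.5317 -0.0324  0.2039] F [ 0.2 -0.3 -1.4] op 0.594 ff 113.89246344566345
flange mid cas [ 0.0007 -0.005 ] 0.1636230757817909
```

View pics/m10.png

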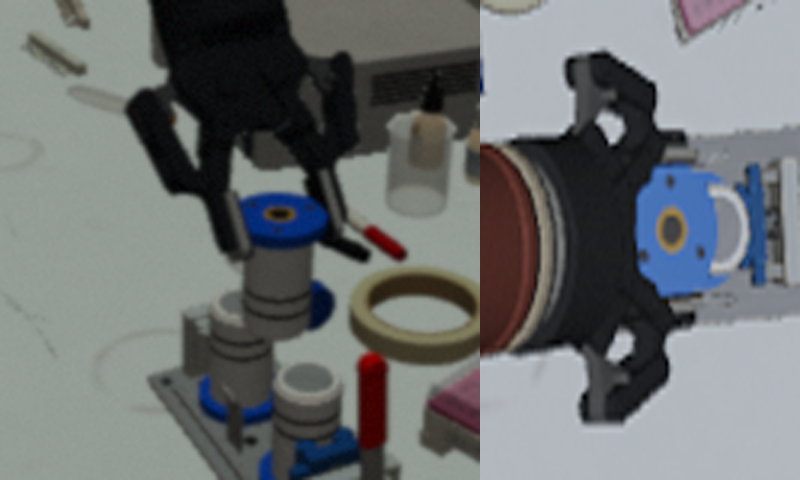

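c hangs flange up (flange at (280,215) in the left half) with its barrel straight down over the gap between a and b. Lowering it under force watch.

Run:
```python
from h import *
f0=np.array(arm.read_ft_force()); z=.162; y=-.0045; x=0.; log=[]
while z>.0835:
    z-=.004 if z>.094 else .0015
    arm.line_to(PC(x,y,z),.06); F=np.array(arm.read_ft_force())-f0; Fc=np.r_[RC.T@F[:2],F[2]]
    log.append((round(z,4),*Fc.round(1)))
    if F[2]>6: break
    if abs(Fc[1])>3: y+=np.sign(Fc[1])*.001
    if abs(Fc[0])>3: x+=np.sign(Fc[0])*.0005
print(log,x,y); st("end")
e=np.array(arm.read_tool_pos())+.0514*Z2+.001*X2; print("flange mid cas",((e[:2]-O)@RC).round(4),e[2])
im=snapshot("side"); w=snapshot("top")
cv2.imwrite("pics/m11.png",np.hstack([cv2.resize(im[170:330,230:390],(480,480),interpolation=2),cv2.resize(w[220:320,330:430],(320,480),interpolation=2)]))
```

```text
[(0.158, np.float64(-0.6), np.float64(1.6), np.float64(0.4)), (0.154, np.float64(-0.9), np.float64(1.5), np.float64(-0.0)), (0.15, np.float64(-1.3), np.float64(1.5), np.float64(-0.0)), (0.146, np.float64(-1.2), np.float64(1.2), np.float64(0.9)), (0.142, np.float64(-1.1), np.float64(0.8), np.float64(0.8)), (0.138, np.float64(-0.2), np.float64(0.6), np.float64(-0.3)), (0.134, np.float64(-1.9), np.float64(1.2), np.float64(0.5)), (0.13, np.float64(-1.4), np.float64(0.4), np.float64(1.1)), (0.126, np.float64(-0.7), np.float64(0.9), np.float64(0.4)), (0.122, np.float64(-0.8), np.float64(0.6), np.float64(1.0)), (0.118, np.float64(-0.2), np.float64(1.4), np.float64(0.8)), (0.114, np.float64(-1.6), np.float64(1.3), np.float64(1.4)), (0.11, np.float64(-0.4), np.float64(1.4), np.float64(0.5)), (0.106, np.float64(-0.5), np.float64(0.3), np.float64(-0.5)), (0.102, np.float64(-1.2), np.float64(0.8), np.float64(0.1)), (0.098, np.float64(-0.9), np.float64(0.8), np.float64(0.5)), (0.094, np.float64(-0.6), np.float64(0.3), np.float64(0.6)), (0.0925, np.float64(-0.9), np.float64(1.4), np.float64(-0.6)), (0.091, np.float64(0.2), np.float64(1.6), np.float64(0.7)), (0.0895, np.float64(-0.6), np.float64(2.5), np.float64(1.1)), (0.088, np.float64(-0.4), np.float64(0.9), np.float64(-0.1)), (0.0865, np.float64(-0.8), np.float64(1.0), np.float64(1.8)), (0.085, np.float64(-2.2), np.float64(3.6), np.float64(10.9))] 0.0 -0.0045
end t 48.26 [ 0.5311 -0.0322  0.1267] F [-1.7  2.5  9.7] op 0.589 ff 115.17859697341919
flange mid cas [ 0.0002 -0.0048] 0.08640481344350014
```

c is down, with its flange mid at z 86 mm. Now release, retreat, and work the lever.

Run:
```python
from h import *
arm.line_to(PC(0,-.0045,.0862),.05); arm.move_gripper(1.0); p=np.array(arm.read_tool_pos()); arm.line_to(p+[0,0,.11],.3); st("clear")
w=snapshot("top"); im=snapshot("side")
arm.movep(W(0,-.082,.25),DOWN); arm.move_gripper(0,60); arm.line_to(W(0,-.084,.180),.25); st("ready")
def P(phi,r=.072,n=.0035):
    y=-.122-r*np.sin(phi)+n*np.cos(phi)+.011; z=.039+r*np.cos(phi)+n*np.sin(phi)+.073
    return W(0,y,z)
mx=0
for phi in np.linspace(-.1,1.5,12):
    arm.line_to(P(phi),.1); F=np.array(arm.read_ft_force()); mx=max(mx,np.linalg.norm(F)); print(round(phi,2),F.round(1),end=' ')
    if mx>40: break
st("\nend",mx)
arm.line_to(np.array(arm.read_tool_pos())+[0,0,.12],.35); arm.pause(.1)
im2=snapshot("side"); C,ww=shot("w12"); st("up")
cv2.imwrite("pics/m12.png",np.hstack([cv2.resize(im2[200:380,250:410],(400,450),interpolation=2),cv2.resize(ww,(400,450))]))
```

```text
clear t 49.58 [ 0.5308 -0.0319  0.237 ] F [ 0.5  0.1 -0.4] op 1.0 ff 0.0
ready t 51.71 [ 0.5371 -0.1433  0.18  ] F [ 0.  -0.6  0.2] op 0.004 ff 0.0
-0.1 [-0.9 -0.1  0. ] 0.05 [-0.5  0.4  0.5] 0.19 [-0.3  0.3  0.3] 0.34 [0.2 0.1 0.3] 0.48 [-0.7 -0.1  0.4] 0.63 [0.5 0.6 1.7] 0.77 [0.3 0.7 2.4] 0.92 [0.6 1.1 1.8] 1.06 [-0.6  0.7  1.6] 1.21 [ 0.6  0.1 -0.6] 1.35 [ 0.5 -0.3 -0.3] 1.5 [ 0.1 -0.6 -0.4] 
end 2.50791881907331 t 54.87 [ 0.542  -0.2415  0.12  ] F [ 0.1 -0.6 -0.4] op -0.001 ff 0.0
up t 55.56 [ 0.5411 -0.2411  0.2384] F [ 0.5 -1.2 -0.1] op -0.005 ff 0.0
```

View pics/m12.png

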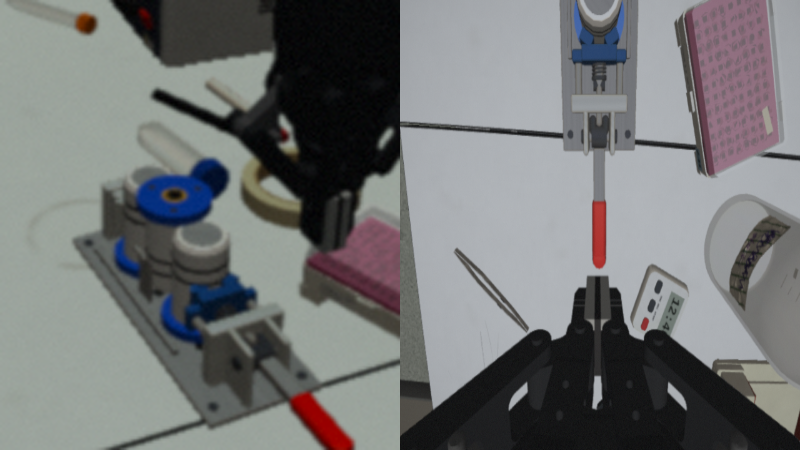

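The lever lies level outward (closed, red handle at (320,420) left and (599,235) right). The three pieces stand tight in a row with c flange up in the middle. Handing in.

```bash
python3 -c "
from h import *
print(ticket.finish_job())"
```

```text
the job is handed in; nothing more can be done
None
```

The cassette is packed and the job handed in: b stands under the jaw, c sits flange up in the middle, and the lever is snapped closed, at about 56 s; on the first carry b struck a, shifting it a few mm, so I re-stood b and pushed a back to the stop.

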